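# Chase the leaning port of a solenoid valve, then clip its coil down

## Robot

A 6-joint arm with a two-finger parallel gripper is mounted at the origin on a cart in front of the work surface, level with it; the furniture and walls round the work are solid. World frame = base frame: x ahead of the robot, y to its left, z up, the work surface at z = 0. Lengths are in m, angles in rad, forces in N, time in s.
With the tool pointing down it reaches from about 0.3 to 0.875 m from the base axis. Payload 6.4 kg.
Tool frame: the origin (TCP) lies between the finger pads; the fingertips stand 25 mm ahead of it and the grasp point (between the pads) lies 6 mm ahead of it; z points along the fingers, y is the line along which they close (so a half turn about z gives the same grasp; the last joint's range is limited). The gripper opens to 85 mm and grips with 20 to 120 N. Pads are 22 mm wide; open, the fingers measure 114 mm over their backs; the gripper's body (76 mm by 85 mm) begins 54 mm behind the grasp point. The pads swing forward as they close: fully open they stand 13 mm farther back than shut.
Start: joints at [-1.51, 0.181, 1.607, -0, 1.354, -0.206], TCP at [0.152, -0.555, 0.256] pointing down, gripper open.
Joint ranges: [-2.99, 2.99], [-0.89, 2.07], [0.3, 2.58], [-1.14, 4.28], [0, 2.63], [-3.12, 3.12]. Speed limits (rad/s): [2.57, 2.57, 3.01, 3.14, 3.14, 3.14].

## Interface

Orientations are given as a unit quaternion [w, x, y, z].
In Python, from bench import ctrl gives the robot as it stands.
- The arm moves only by the tool servo_tool, never from a script. Its argument "series" is text: rows parted by semicolons, each of 7 numbers parted by spaces: the gripper command: -1 is fully open, 1 is shut, values between are in proportion, then the shift along the tool's x, y, z in m, then the turn, a rotation vector about the tool's x, y, z in degrees. A call has 1 to 12 rows; each row is the pose to reach, as a shift and turn from the pose commanded when the call began, along the tool's axes at that moment; what a row does not reach only later rows make up. A row lasts 1/12 s, in which the tool goes at most 41.7 mm and 7.16 degrees, less where a joint would pass 70% of its speed; a pose out of reach is approached as far as the arm can. A call with a gripper value outside its range is refused whole. The fingers move at their own pace and stop on an object; the grip force is fixed at half the most. Time passes only in rows, so rows that repeat a pose let the fingers close. It gives the time, the measured TCP pose, the force, the opening and the grip force at its end, in the units of the state.
- ctrl.get_obs(): the state, without advancing time (a new reading comes with each control period).
- ctrl.camera(name): name is "scene" or "top" or "wrist"; returns a dict with "img" (420x560x3 uint8, red, green, blue), "z_map" (420x560 float32, m along the optical axis (not along the pixel's ray), 0 where there is no reading), "fovy" (degrees; the focal length in pixels is half the picture's height over the tangent of half this angle, whatever the lens; pixels are square), "cx", "cy" (the principal point, pixels), "extrinsics" (4x4, takes a point from camera to world coordinates); the wrist camera has in their place "T_tool_cam" (4x4, takes a point from camera to tool coordinates, whose origin is the TCP and whose axes are the flange's). Camera axes: x right, y down, z forward; pixel columns grow to the right and rows downward; lengths in m; the calibration is good to about 2 mm. A picture is of the moment at which its call begins: read the wrist's pose just before it.
- ctrl.hand_in(): hands the job in; it is judged then, once.
The state is a dict: "time_s": time; "q": joint angles; "dq": joint speeds; "joint_efforts": joint torques, N m; "eef_pos": TCP position; "eef_rot": TCP orientation; "wrist_force": force on the tool from outside, world axes, zero at the start; "torque": the same for the moment, N m; "opening": opening from 0.0 (shut) to 1.0 (fully open); "grasp_force": force on a finger pad.
Only numpy, scipy, OpenCV 4.12 (cv2) and the standard library are available. Lean on these libraries where they do the work, as an engineer would, in place of code of your own. Each camera call takes 0.05 s, during which the arm holds its last target. There are 200 camera calls.

## Task

The solenoid valve in the vise is being overhauled: with the T-wrench, run the tap that is started in its leaning service port down to full depth, breaking the chips as you go: half a turn forward (clockwise, seen from the wrench), a quarter back, half forward, a quarter back, then forward until its blue collar stops on the port. Leave the tap in. Then pick up the spring clip by its red tab and push it sideways into the groove above the coil until it snaps home round the stem, and leave everything else on the bench undisturbed.

Things in the scene. Friction and masses are not known exactly. Their poses are not given: they have to be found in the camera images.
- tap (a joint): angle of the tap in its thread, rad: grows clockwise seen from the wrench (forward, into the hole), 2 mm of depth a turn; starts between 0 and 0.25, full depth is a firm stop at 6.35 where the blue collar meets the port. It resists with about 0.12 N m either way and stays where it is left.
- tap_bar (a point): centre of the T-wrench's steel cross bar (round, 12 mm thick, 70 mm long), on the tap's axis. z: the tap's axis, pointing up out of the hole, 35 degrees from vertical, leaning away from the coil; x: along the bar, turning with it. Below the bar is a 9 mm thick neck, then a chuck 21 mm thick whose top is 31 mm below the bar's centre.
- port (a point): centre of the brass service port's mouth (27 mm wide), where the tap enters, 64 mm down the tap's axis from the bar's centre at the start, 62 mm at full depth; x and z as the vise's: x from the tap towards the coil, z up.
- groove (a point): on the axis of the upright stem over the black coil, 2 mm above the plate (36 x 32 mm) that tops the coil: centre of the clip's eye when home. The stem in the groove is 14 mm thick; the groove is 7 mm high, under a cap 22 mm wide, 9 mm high, bevelled below. z up; x points away from the tap, whose bar stands 100 mm off on the -x side. The clip may enter from any side.
- clip: loose spring clip of 4 mm wire lying flat, 76 g: a U with an upright red tab at its back. Origin under its eye's centre; x points out of the mouth (the way it is pushed), z up. Flared arm ends, 28 mm wide, reach 19 mm ahead of the origin; the 10 mm throat, 6 mm ahead, springs open over the stem at a push of 3 to 8 N; home, it has about 1 mm of play.
- clip_eye (a point): centre of the clip's eye, 2 mm above its underside; axes as the clip's
- clip_tab (a point): grip point on the clip's red tab, 20 mm above the clip's underside and 29 mm behind its eye. The tab is an upright plate 22 mm long (along the clip's x), 9 mm thick (along y), its top 30 mm above the clip's underside; axes as the clip's.
- parts_dish: bystander, to be left alone: a small round dish of screws, 72 mm across, 14 mm high; origin under its centre
- screwdriver_2: bystander, to be left alone: a blue-handled screwdriver, 130 mm long, 16 mm thick; origin under its centre
- run_capacitor_1: bystander, to be left alone: a black standing capacitor, 36 mm across, 71 mm high; origin under its centre
- cutters: bystander, to be left alone: orange-handled side cutters, 148 x 45 x 10 mm; origin under its centre
- relay_module: bystander, to be left alone: a small board with two blue relays, 38 x 50 x 17 mm; origin under its centre
- green_board: bystander, to be left alone: a green circuit board, 105 x 85 x 12 mm; origin under its centre

How it is judged:
On the way, in this order (a step that is already met when the one before it is completed fails the run):
1. the tap has been turned about half a turn forward (value of joint tap above 2.75 rad).
2. then about a quarter turn back (value of joint tap below 2.4 rad).
3. then half a turn forward again (value of joint tap above 4.3 rad).
4. then a quarter back again (value of joint tap below 3.9 rad).
5. then forward to full depth, the collar on the port (value of joint tap above 6.1 rad).
6. then the clip is home in the groove round the stem (horizontal distance between clip_eye and groove below 0.003 m and z of clip_eye in the frame of groove between -0.003 and 0.005 m and angle between clip's own z axis and vertical below 0.2 rad), for 0.2 s.
At the end, for the whole second after the job is handed in: The tap is at full depth (past 6.1 rad of 6.35), and the clip lies at rest in the groove with its eye within 3 mm of the stem's axis, at the groove's height (from 3 mm below to 5 mm above where it lies home) and no more than 0.2 rad from level (all of step 6 and value of joint tap above 6.1 rad and linear speed of clip below 0.02 m/s); the robot touches nothing.
It fails at once if a bystander (the dish, screwdriver, capacitor, cutters, relay module or green board) is moved by more than 3 cm (distance of any of parts_dish, screwdriver_2, run_capacitor_1, cutters, relay_module, green_board from where it was at the start of the episode above 0.03 m).
It also fails if it takes over 72 s, if anything falls off the work surface, if the arm or the gripper's body presses on something with over 40 N, if the wrist force passes 120 N, or if a joint passes its speed limit or range.

## Working session

There is one attempt and no reset: what is moved stays moved. The work goes in short steps, Python scripts to look and compute and a tool call to move; the robot and the scene stay as the last step left them, time stands still between calls to the robot, and variables do not carry over. Pictures are saved under pics/ and viewed, at most 11 in all, crops included, and the job is handed in when it is done.

Besides the shell and the picture viewer there is one more tool, called after "Call:" as a command line: name --argument value ..., lists and objects as JSON in quotes. servo_tool: Moves the arm, as the interface text tells. Its arguments: {"type":"object","properties":{"series":{"type":"string"}},"required":["series"]}

```bash
ls; mkdir -p pics; cat > h.py <<'E'
import numpy as np, cv2
from bench import ctrl
from scipy.spatial.transform import Rotation as R
def cam(n):
    o=ctrl.get_obs(); c=ctrl.camera(n); c['f']=c['img'].shape[0]/2/np.tan(np.radians(c['fovy'])/2)
    T=np.eye(4); q=o['eef_rot']; T[:3,:3]=R.from_quat([q[1],q[2],q[3],q[0]]).as_matrix(); T[:3,3]=o['eef_pos']
    c['X']=T@c['T_tool_cam'] if n=='wrist' else np.array(c['extrinsics']); return c
def pts(c,m):
    v,u=np.nonzero(m&(c['z_map']>0)); z=c['z_map'][v,u]
    P=np.c_[(u-c['cx'])/c['f']*z,(v-c['cy'])/c['f']*z,z]
    return P@c['X'][:3,:3].T+c['X'][:3,3]
def ray(c,u,v,h):
    d=c['X'][:3,:3]@np.array([(u-c['cx'])/c['f'],(v-c['cy'])/c['f'],1]); o=c['X'][:3,3]
    return o+d*(h-o[2])/d[2]
def save(c,n): cv2.imwrite('pics/'+n,c['img'][:,:,::-1])
def tool():
    o=ctrl.get_obs(); q=o['eef_rot']; return np.array(o['eef_pos']),R.from_quat([q[1],q[2],q[3],q[0]]).as_matrix()
def move(p,M):
    "shift and turn in tool axes to reach TCP p, orientation M"
    t,T=tool(); return np.round(T.T@(p-t),4),np.round(R.from_matrix(T.T@M).as_rotvec(degrees=True),2)
E
python3 - <<'E'
from h import *
for n in ('scene','top'):
    c=cam(n); save(c,n+'.png'); print(n,c['f'],c['X'].round(3).tolist())
    np.savez(n,**{k:v for k,v in c.items()})
print(ctrl.get_obs())
E
```

```text
pics
scene 473.46667393637546 [[-0.83, -0.348, 0.436, 0.043], [-0.557, 0.501, -0.662, 0.685], [0.012, -0.793, -0.609, 0.822], [0.0, 0.0, 0.0, 1.0]]
top 395.7435524410187 [[0.016, -0.987, 0.157, 0.405], [-1.0, -0.018, -0.013, -0.047], [0.016, -0.157, -0.988, 0.994], [0.0, 0.0, 0.0, 1.0]]
{'time_s': 0.1, 'q': array([-1.51031806e+00,  1.81468527e-01,  1.60794429e+00, -2.59900237e-05,
        1.35383889e+00, -2.06318098e-01]), 'dq': array([ 2.91772447e-04, -1.31688715e-03, -3.37823753e-03,  2.91146979e-04,
       -7.57937278e-04, -6.54122097e-05]), 'joint_efforts': array([ 6.38770598e-04, -4.45876372e+01, -3.52237594e+01, -2.19023236e-04,
        4.16971918e-03,  2.89364334e-05]), 'eef_pos': array([ 0.15156382, -0.55415953,  0.2554557 ]), 'eef_rot': array([-8.28242688e-04,  9.91114934e-01,  1.33005634e-01,  4.77808101e-05]), 'wrist_force': array([-0.00802202, -0.40028251,  1.14041033]), 'torque': array([-0.01401121,  0.01841314, -0.00293376]), 'grasp_force': 0.0, 'opening': 0.9999083837738454}
```

View pics/scene.png

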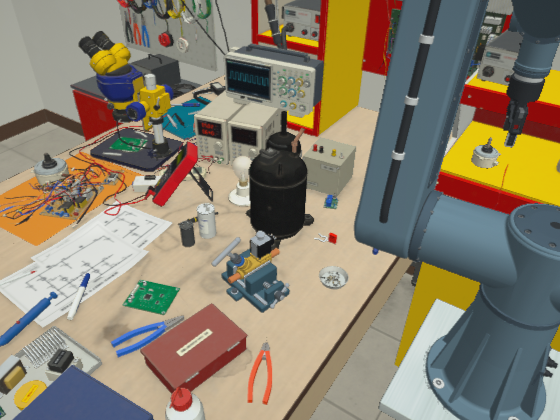

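View pics/top.png

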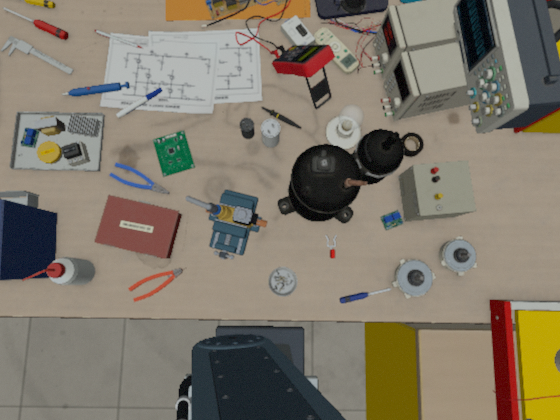

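```bash
python3 - <<'E'
from h import *
s=cv2.imread('pics/scene.png')[215:320,205:345]; t=cv2.imread('pics/top.png')[180:300,170:350]
a=cv2.resize(s,(560,420),interpolation=3); b=cv2.resize(t,(630,420),interpolation=3)
cv2.imwrite('pics/a.png',cv2.resize(np.hstack([a[:,80:480],b[:,:400]]),(800,420)))
c=dict(np.load('top.npz'));
for uv in [(200,202),(233,212),(233,222),(332,240),(333,254),(283,281),(391,218),(248,128),(155,285)]: print(uv,ray(c,*uv,c['X'][2,3]-c['z_map'][uv[1],uv[0]]*.99).round(3), c['z_map'][uv[1],uv[0]])
m=np.zeros((420,560),bool); m[185:265,180:275]=1
P=pts(c,m); P=P[P[:,2]>.07]; 
for h in (.08,.1,.12,.14,.16,.18): 
    k=P[abs(P[:,2]-h)<.01]; 
    if len(k): print(h,len(k),k.min(0).round(3),k.max(0).round(3),k.mean(0).round(3))
E
```

```text
(200, 202) [0.542 0.111 0.155] 0.84741825
(233, 212) [0.533 0.048 0.074] 0.9286072
(233, 222) [0.508 0.047 0.08 ] 0.9232043
(332, 240) [ 0.476 -0.194  0.008] 0.99599636
(333, 254) [ 0.44  -0.191  0.043] 0.9597427
(283, 281) [ 0.374 -0.072  0.032] 0.9708685
(391, 218) [ 0.533 -0.341  0.015] 0.98888385
(248, 128) [0.757 0.022 0.025] 0.9781392
(155, 285) [0.36  0.231 0.032] 0.9714325
0.08 175 [0.5   0.007 0.07 ] [0.547 0.08  0.09 ] [0.524 0.057 0.079]
0.1 120 [ 0.499 -0.014  0.09 ] [0.546 0.093 0.11 ] [0.527 0.064 0.099]
0.12 364 [ 0.5   -0.019  0.11 ] [0.559 0.148 0.129] [0.521 0.031 0.121]
0.14 132 [0.511 0.013 0.13 ] [0.559 0.145 0.15 ] [0.533 0.073 0.14 ]
0.16 71 [0.525 0.085 0.15 ] [0.544 0.118 0.169] [0.534 0.1   0.162]
0.18 4 [0.527 0.087 0.17 ] [0.533 0.093 0.171] [0.531 0.09  0.17 ]
```

View pics/a.png

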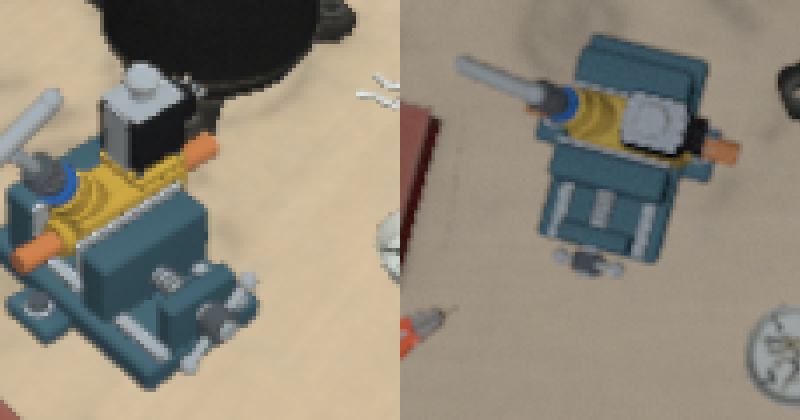

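```bash
cat >> h.py <<'E'
def frame(z,x):
    z=z/np.linalg.norm(z); x=x-z*(x@z); x/=np.linalg.norm(x); return np.c_[x,np.cross(z,x),z]
E
python3 - <<'E'
from h import *
c=ctrl.camera('wrist'); print(c['T_tool_cam'].round(3).tolist(),c['fovy'])
ax=np.array([.16,.55,.82]); b=np.array([-.028,-.058,.05])
p=np.array([.544,.118,.145])+.15*ax
for s in (1,-1):
    M=frame(-ax,s*b); print(move(p,M), M.round(2).tolist())
c=dict(np.load('top.npz')); m=np.zeros((420,560),bool); m[140:230,280:430]=1
P=pts(c,m); print(P.max(0),P[P[:,2]>.1].min(0))
hsv=cv2.cvtColor(c['img'],cv2.COLOR_RGB2HSV); 
m[:]=0; m[230:265,315:350]=1
r=m&((hsv[...,0]<8)|(hsv[...,0]>172))&(hsv[...,1]>140); v,u=np.nonzero(r); print('tab',len(v),ray(c,u.mean(),v.mean(),.025), pts(c,r).mean(0))
E
```

```text
[[-0.0, -0.956, -0.292, 0.076], [1.0, -0.0, -0.0, 0.001], [0.0, -0.292, 0.956, -0.118], [0.0, 0.0, 0.0, 1.0]] 60.68997041992959
(array([ 0.6007, -0.6183, -0.0114]), array([-36.37,  23.67, 124.21])) [[-0.35, -0.92, -0.16], [-0.74, 0.38, -0.55], [0.57, -0.08, -0.82]]
(array([ 0.6007, -0.6183, -0.0114]), array([-19.72, -30.3 , -49.31])) [[0.35, 0.92, -0.16], [0.74, -0.38, -0.55], [-0.57, 0.08, -0.82]]
[ 0.74395785 -0.06026224  0.294546  ] [ 0.51783361 -0.40312928  0.10000376]
tab 33 [ 0.44236823 -0.19192187  0.025     ] [ 0.44242494 -0.19207359  0.02391262]
```

Call:
servo_tool --series "-1 .04 -.04 -.03 0 0 0;-1 .3 -.31 -.08 0 0 0;-1 .3 -.31 -.08 0 0 0;-1 .3 -.31 -.08 0 0 0;-1 .3 -.31 -.08 0 0 0;-1 .3 -.31 -.08 0 0 0;-1 .3 -.31 -.08 0 0 0;-1 .3 -.31 -.08 0 0 0;-1 .3 -.31 -.08 0 0 0;-1 .45 -.46 -.05 0 0 0;-1 .45 -.46 -.05 0 0 0;-1 .45 -.46 -.05 0 0 0"

```text
time_s: 1.15
eef_pos: [0.3898, -0.1232, 0.3175]
eef_rot: [0.0, 0.991, 0.133, 0.0]
wrist_force: [1.0, -1.4, 1.2]
opening: 0.999
grasp_force: 0.0
```

```bash
python3 - <<'E'
from h import *
print(ctrl.get_obs()['q'].round(3),tool())
ax=np.array([.16,.55,.82]); b=np.array([-.028,-.058,.05])
p=np.array([.544,.118,.145])+.13*ax
for s in (1,-1):
    M=frame(-ax,s*b); print(move(p,M))
E
```

```text
[-0.598 -0.266  1.914 -0.     1.493  0.706] (array([ 0.38982678, -0.12315123,  0.31752873]), array([[ 9.64706042e-01,  2.63327187e-01,  1.02228524e-03],
       [ 2.63327970e-01, -9.64706098e-01, -7.24880941e-04],
       [ 7.95323948e-04,  9.68493322e-04, -9.99999215e-01]]))
(array([ 0.2511, -0.2556,  0.0659]), array([-36.32,  23.51, 124.19]))
(array([ 0.2511, -0.2556,  0.0659]), array([-19.6 , -30.27, -49.36]))
```

Call:
servo_tool --series "-1 .25 -.255 .03 -19.6 -30.3 -49.4;-1 .25 -.255 .03 -19.6 -30.3 -49.4;-1 .25 -.255 .03 -19.6 -30.3 -49.4;-1 .25 -.255 .03 -19.6 -30.3 -49.4;-1 .25 -.255 .03 -19.6 -30.3 -49.4;-1 .25 -.255 .03 -19.6 -30.3 -49.4;-1 .25 -.255 .066 -19.6 -30.3 -49.4;-1 .25 -.255 .066 -19.6 -30.3 -49.4;-1 .25 -.255 .066 -19.6 -30.3 -49.4;-1 .25 -.255 .066 -19.6 -30.3 -49.4;-1 .25 -.255 .066 -19.6 -30.3 -49.4;-1 .25 -.255 .066 -19.6 -30.3 -49.4"

```text
time_s: 2.15
eef_pos: [0.5631, 0.1867, 0.2509]
eef_rot: [0.195, 0.798, 0.522, -0.229]
wrist_force: [-0.2, -0.0, 0.1]
opening: 0.997
grasp_force: 0.0
```

```bash
python3 - <<'E'
from h import *
print(ctrl.get_obs()['q'].round(3),tool()[0])
c=cam('wrist'); save(c,'w1.png'); np.savez('w1',**c)
E
```

```text
[ 0.35   0.508  1.301 -0.484  1.708  0.789] [0.56312616 0.18669842 0.2508583 ]
```

View pics/w1.png

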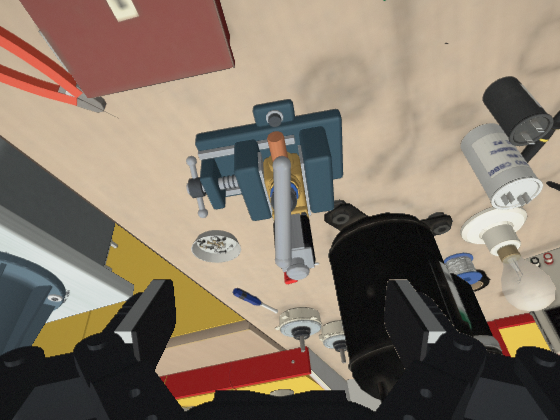

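```bash
cat > bar.py <<'E'
from h import *
def bar(c,roi):
    v0,v1,u0,u1=roi; m=np.zeros(c['z_map'].shape,bool); m[v0:v1,u0:u1]=1
    h=cv2.cvtColor(c['img'],cv2.COLOR_RGB2HSV); m&=(h[...,1]<60)&(h[...,2]>90)
    P=pts(c,m); ax=np.array([.16,.55,.82]); ax/=np.linalg.norm(ax)
    s=P@ax; top=np.percentile(s,98); return m,P[s>top-.012],top
E
python3 - <<'E'
from bar import *
c=dict(np.load('w1.npz')); m,P,top=bar(c,(150,272,268,302))
ctr=P.mean(0); U,S,V=np.linalg.svd(P-ctr,full_matrices=False); b=V[0]; t=(P-ctr)@b
print(len(P),ctr,b,np.percentile(t,[0,1,5,50,95,99,100]).round(4),S)
w=c['X'][:3,3]-ctr; print('dist',np.linalg.norm(w)); print(ctr+b*np.percentile(t,1),ctr+b*np.percentile(t,99))
# blue collar
h=cv2.cvtColor(c['img'],cv2.COLOR_RGB2HSV); m=np.zeros((420,560),bool); m[170:215,262:305]=1
k=m&(abs(h[...,0].astype(int)-112)<10)&(h[...,1]>150); print('blue',k.sum(),pts(c,k).mean(0) if k.any() else '')
# cap/plate top points
m[:]=0; m[210:280,270:320]=1; Q=pts(c,m&(h[...,1]<60)); Q=Q[(Q[:,1]<.06)]
for z in np.arange(.1,.16,.004):
    a=Q[abs(Q[:,2]-z)<.002]; 
    if len(a)>5: print(z.round(3),len(a),a.min(0).round(3),a.max(0).round(3))
# vise direction from top camera: plate + pipe
c=dict(np.load('top.npz')); h=cv2.cvtColor(c['img'],cv2.COLOR_RGB2HSV)
m[:]=0; m[185:260,190:275]=1; k=m&(abs(h[...,0].astype(int)-14)<10)&(h[...,1]>140); Q=pts(c,k); print('pipe',len(Q)); 
E
```

```text
1818 [0.54836463 0.12175093 0.14801479] [-0.33678074 -0.7505583   0.56854285] [-0.0383 -0.0371 -0.0343 -0.0012  0.037   0.0409  0.0432] [0.98034825 0.14263265 0.06451609]
dist 0.2500468286527521
[0.56086329 0.14960575 0.12691495] [0.53457922 0.0910284  0.1712869 ]
blue 34 [0.54783474 0.0862108  0.09704962]
0.1 60 [0.512 0.011 0.098] [0.545 0.045 0.102]
0.104 67 [0.511 0.033 0.102] [0.545 0.044 0.106]
0.108 67 [0.511 0.034 0.106] [0.545 0.043 0.11 ]
0.112 66 [0.51  0.033 0.11 ] [0.545 0.043 0.114]
0.116 69 [0.527 0.033 0.114] [0.545 0.043 0.118]
0.12 74 [0.527 0.004 0.118] [0.545 0.043 0.122]
0.124 114 [0.527 0.005 0.122] [0.544 0.044 0.126]
0.128 331 [0.505 0.002 0.126] [0.544 0.043 0.13 ]
0.132 48 [0.519 0.024 0.13 ] [0.531 0.03  0.134]
0.136 26 [0.517 0.025 0.134] [0.535 0.034 0.138]
0.14 109 [0.514 0.016 0.138] [0.535 0.034 0.142]
0.144 163 [0.515 0.015 0.142] [0.534 0.032 0.144]
pipe 221
```

```bash
python3 - <<'E'
from h import *
ax=np.array([.138,.557,.819]); b=np.array([-.337,-.75,.569])
c=dict(np.load('w1.npz')); ctr=np.array([.5484,.1218,.1480])-.002*b
w=ctr-c['X'][:3,3]; w-=b*(w@b); w/=np.linalg.norm(w); ctr=ctr+.0047*w; print(ctr)
print(move(ctr+.1*ax,frame(-ax,-b)))
E
```

```text
[0.54833005 0.12071167 0.1430101 ]
(array([0.0079, 0.0004, 0.028 ]), array([-1.34,  0.07, -1.  ]))
```

Call:
servo_tool --series "-1 .008 0 .028 -1.3 0 -1;-1 .008 0 .028 -1.3 0 -1"

```text
time_s: 2.37
eef_pos: [0.56, 0.1749, 0.2224]
eef_rot: [0.201, 0.792, 0.531, -0.225]
wrist_force: [-0.9, -0.9, -1.7]
opening: 1.001
grasp_force: 0.0
```

Call:
servo_tool --series "-1 0 0 0 0 0 -84;-1 0 0 0 0 0 -84;-1 0 0 0 0 0 -84;-1 0 0 0 0 0 -84;-1 0 0 0 0 0 -84;-1 0 0 0 0 0 -84;-1 0 0 0 0 0 -84;-1 0 0 0 0 0 -84;-1 0 0 0 0 0 -84;-1 0 0 0 0 0 -84;-1 0 0 0 0 0 -84;-1 0 0 0 0 0 -84"

```text
time_s: 3.37
eef_pos: [0.5619, 0.1762, 0.2266]
eef_rot: [0.0, 0.232, 0.925, -0.301]
wrist_force: [0.3, 0.8, -0.8]
opening: 1.0
grasp_force: 0.0
```

Call:
servo_tool --series "-1 0 0 0 0 0 -84;-1 0 0 0 0 0 -84;-1 0 0 0 0 0 -84;-1 0 0 0 0 0 -84;-1 0 0 0 0 0 -84;-1 0 0 0 0 0 -84;-1 0 0 0 0 0 -84;-1 0 0 0 0 0 -84;-1 0 0 0 0 0 -84;-1 0 0 0 0 0 -84;-1 0 0 0 0 0 -84;-1 0 0 0 0 0 -84"

```text
time_s: 4.37
eef_pos: [0.5619, 0.1762, 0.2266]
eef_rot: [-0.201, -0.447, 0.843, -0.224]
wrist_force: [-0.4, 1.0, 0.4]
opening: 0.999
grasp_force: 0.0
```

Call:
servo_tool --series "-1 0 0 0 0 0 -12;-1 0 0 0 0 0 -12;-1 0 0 0 0 0 -12"

```text
time_s: 4.62
eef_pos: [0.5619, 0.1763, 0.2264]
eef_rot: [-0.223, -0.531, 0.792, -0.202]
wrist_force: [-0.1, 0.0, 0.2]
opening: 0.998
grasp_force: 0.0
```

```bash
python3 - <<'E'
from h import *
print(ctrl.get_obs()['q'].round(3),tool()[0])
c=cam('wrist'); save(c,'w2.png'); np.savez('w2',**c)
ax=np.array([.138,.557,.819]); b=np.array([-.337,-.75,.569]); print(move(np.array([.5483,.1207,.1430])+.1*ax,frame(-ax,b)))
for t in (-.035,0,.035):
    p=np.linalg.inv(c['X'])@np.r_[np.array([.5483,.1207,.1430])+t*b,1]; print(p[:2]/p[2]*c['f']+[c['cx'],c['cy']],p[2])
E
```

```text
[ 0.342  0.509  1.352 -0.499  1.641 -2.353] [0.5619396  0.17630712 0.22642937]
(array([-0.0007, -0.    ,  0.001 ]), array([ 0.06, -0.01, -0.19]))
[282.19910821 278.34919621] 0.2417846672063654
[282.33326243 229.27901816] 0.23145605636619598
[282.47994903 175.62481599] 0.2211274455260266
```

View pics/w2.png

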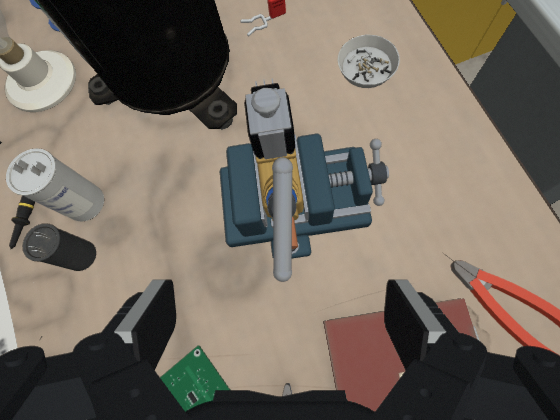

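```bash
python3 - <<'E'
from h import *
ax=np.array([.138,.557,.819]); b=np.array([-.337,-.75,.569]); b/=np.linalg.norm(b); c0=np.array([.5483,.1207,.1430]); y=np.cross(ax,b)
for n,roi in (('w1',(150,285,265,305)),('w2',(150,290,265,302))):
    c=dict(np.load(n+'.npz')); m=np.zeros((420,560),bool); m[roi[0]:roi[1],roi[2]:roi[3]]=1
    P=pts(c,m)-c0; k=(abs(P@ax)<.013)&(abs(P@y)<.016); P=P[k]; t=P@b
    print(n,len(P),t.min(),t.max())
    for a in np.arange(-.045,.05,.01):
        Q=P[abs(t-a)<.005]; 
        if len(Q): print(a.round(3),len(Q),'y',(Q@y).min().round(4),(Q@y).max().round(4),'ax',(Q@ax).max().round(4))
E
```

```text
w1 1844 -0.036272063232198844 0.04522436989283035
-0.035 163 y -0.0064 0.0059 ax 0.0078
-0.025 256 y -0.0065 0.0058 ax 0.0078
-0.015 250 y -0.0061 0.0058 ax 0.0078
-0.005 239 y -0.0056 0.0057 ax 0.0076
0.005 226 y -0.006 0.0056 ax 0.0073
0.015 220 y -0.006 0.0055 ax 0.0075
0.025 206 y -0.0056 0.0055 ax 0.0076
0.035 215 y -0.0057 0.0061 ax 0.0071
0.045 69 y -0.0058 0.006 ax 0.0075
w2 2288 -0.03569739469231733 0.04654732264393798
-0.035 77 y -0.0058 0.0061 ax 0.0073
-0.025 267 y -0.0058 0.0062 ax 0.0076
-0.015 275 y -0.0058 0.0061 ax 0.0077
-0.005 275 y -0.0057 0.0061 ax 0.0073
0.005 285 y -0.0056 0.006 ax 0.0074
0.015 294 y -0.0055 0.0059 ax 0.0074
0.025 300 y -0.0053 0.0059 ax 0.0069
0.035 310 y -0.0058 0.0064 ax 0.0081
0.045 205 y -0.0058 0.0064 ax 0.0076
```

```bash
python3 - <<'E'
from h import *
ax=np.array([.138,.557,.819]); b=np.array([-.337,-.75,.569]); c1=np.array([.5468,.1178,.1470])
print(move(c1+.006*ax,frame(-ax,b)))
c=dict(np.load('w2.npz')); h=cv2.cvtColor(c['img'],cv2.COLOR_RGB2HSV); m=np.zeros((420,560),bool); m[75:170,235:310]=1
Q=pts(c,m); 
for z in (.128,.142,.144,.146):
    a=Q[abs(Q[:,2]-z)<.0015]; a=a[(a[:,1]<.06)]; print(z,len(a),a.min(0).round(3),a.max(0).round(3))
a=Q[(abs(Q[:,2]-.128)<.003)&(Q[:,1]<.06)]; r=cv2.minAreaRect((a[:,:2]*1000).astype(np.float32)); print(r)
E
```

```text
(array([ 0.0042, -0.0001,  0.0936]), array([ 0.06, -0.01, -0.19]))
0.128 1053 [0.505 0.002 0.127] [0.543 0.044 0.129]
0.142 339 [0.514 0.013 0.141] [0.535 0.033 0.143]
0.144 378 [0.516 0.014 0.143] [0.534 0.033 0.145]
0.146 26 [0.518 0.017 0.145] [0.53  0.03  0.145]
((524.40234375, 22.400083541870117), (41.782615661621094, 33.09352493286133), 76.19940948486328)
```

Call:
servo_tool --series "-1 .004 0 .04 0 0 0;-1 .004 0 .075 0 0 0;-1 .004 0 .0935 0 0 0;-1 .004 0 .0935 0 0 0;1 .004 0 .0935 0 0 0;1 .004 0 .0935 0 0 0;1 .004 0 .0935 0 0 0;1 .004 0 .0935 0 0 0;1 .004 0 .0935 0 0 0;1 .004 0 .0935 0 0 0;1 .004 0 .0935 0 0 0;1 .004 0 .0935 0 0 0"

```text
time_s: 5.67
eef_pos: [0.5469, 0.1231, 0.1503]
eef_rot: [-0.224, -0.531, 0.792, -0.202]
wrist_force: [-2.7, 5.0, 4.0]
opening: 0.125
grasp_force: 58.5
```

Call:
servo_tool --series "1 0 0 .0001 0 0 7;1 0 0 .0001 0 0 14;1 0 0 .0001 0 0 21;1 0 0 .0002 0 0 28;1 0 0 .0002 0 0 35;1 0 0 .0002 0 0 42;1 0 0 .0003 0 0 49;1 0 0 .0003 0 0 56;1 0 0 .0004 0 0 63;1 0 0 .0004 0 0 70;1 0 0 .0005 0 0 77;1 0 0 .0005 0 0 84"

```text
time_s: 6.67
eef_pos: [0.5483, 0.1208, 0.1512]
eef_rot: [-0.029, 0.138, 0.943, -0.301]
wrist_force: [-0.3, -5.6, 9.1]
opening: 0.119
grasp_force: 58.6
```

```bash
python3 - <<'E'
from h import *
o=ctrl.get_obs(); print(o['q'].round(3),o['torque'],o['wrist_force'],o['opening'])
c=cam('wrist'); save(c,'w3.png')
E
```

```text
[ 0.271  0.522  1.502 -0.531  1.467 -0.858] [-1.00573502  0.15384722  0.19400841] [-0.2802032  -5.58733579  9.12764582] 0.11865996378451392
```

View pics/w3.png

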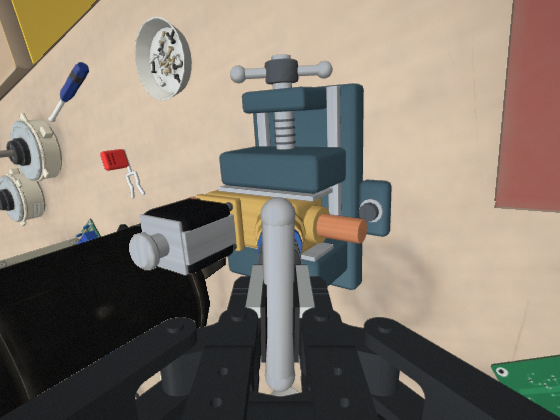

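Call:
servo_tool --series "1 0 0 .0001 0 0 7.1;1 0 0 .0001 0 0 14.2;1 0 0 .0001 0 0 21.3;1 0 0 .0002 0 0 28.4;1 0 0 .0002 0 0 35.5;1 0 0 .0002 0 0 42.6;1 0 0 .0003 0 0 49.7;1 0 0 .0003 0 0 56.8;1 0 0 .0004 0 0 63.9;1 0 0 .0004 0 0 71;1 0 0 .0005 0 0 78;1 0 0 .0005 0 0 85"

```text
time_s: 7.72
eef_pos: [0.546, 0.1194, 0.1518]
eef_rot: [0.182, 0.739, 0.601, -0.245]
wrist_force: [-11.0, -8.3, 16.8]
opening: 0.114
grasp_force: 59.0
```

Call:
servo_tool --series "1 0 0 0 0 0 6;1 0 0 0 0 0 6;1 0 0 0 0 0 -1;1 0 0 -.0001 0 0 -8;1 0 0 -.0001 0 0 -15;1 0 0 -.0001 0 0 -22;1 0 0 -.0002 0 0 -29;1 0 0 -.0002 0 0 -36;1 0 0 -.0002 0 0 -43;1 0 0 -.0003 0 0 -50;1 0 0 -.0003 0 0 -57;1 0 0 -.0004 0 0 -64"

```text
time_s: 8.72
eef_pos: [0.5479, 0.1201, 0.1515]
eef_rot: [0.024, 0.303, 0.903, -0.303]
wrist_force: [-1.3, -6.0, 8.8]
opening: 0.116
grasp_force: 58.5
```

Call:
servo_tool --series "1 0 0 0 0 0 -7;1 0 0 0 0 0 -14;1 0 0 -.0001 0 0 -18;1 0 0 -.0001 0 0 -18"

```text
time_s: 9.05
eef_pos: [0.5482, 0.1207, 0.1512]
eef_rot: [-0.023, 0.158, 0.94, -0.302]
wrist_force: [0.3, -4.4, 7.8]
opening: 0.115
grasp_force: 58.5
```

```bash
python3 - <<'E'
from h import *
o=ctrl.get_obs(); print(o['q'].round(3),o['torque'],o['wrist_force'],o['opening'])
c=cam('wrist'); save(c,'w4.png')
E
```

```text
[ 0.27   0.522  1.502 -0.531  1.467 -0.815] [-0.96710355  0.13282997  0.22132098] [ 0.27113349 -4.42609913  7.81874067] 0.11487812173422327
```

Call:
servo_tool --series "1 0 0 .0001 0 0 7;1 0 0 .0001 0 0 14;1 0 0 .0001 0 0 21;1 0 0 .0002 0 0 28;1 0 0 .0002 0 0 35;1 0 0 .0002 0 0 42;1 0 0 .0003 0 0 49;1 0 0 .0003 0 0 56;1 0 0 .0004 0 0 63;1 0 0 .0004 0 0 70;1 0 0 .0005 0 0 77;1 0 0 .0005 0 0 84"

```text
time_s: 10.1
eef_pos: [0.5459, 0.1194, 0.1518]
eef_rot: [0.186, 0.749, 0.588, -0.242]
wrist_force: [-10.9, -5.8, 15.8]
opening: 0.119
grasp_force: 59.1
```

Call:
servo_tool --series "1 0 0 .0001 0 0 7;1 0 0 .0001 0 0 14;1 0 0 .0001 0 0 21;1 0 0 .0002 0 0 28;1 0 0 .0002 0 0 35;1 0 0 .0002 0 0 42;1 0 0 .0003 0 0 49;1 0 0 .0003 0 0 56;1 0 0 .0004 0 0 63;1 0 0 .0004 0 0 70;1 0 0 .0005 0 0 77;1 0 0 .0005 0 0 84"

```text
time_s: 11.1
eef_pos: [0.5441, 0.1211, 0.1503]
eef_rot: [0.299, 0.951, -0.064, -0.057]
wrist_force: [-15.6, 2.1, 15.7]
opening: 0.114
grasp_force: 59.7
```

```bash
python3 - <<'E'
from h import *
o=ctrl.get_obs(); print(o['q'].round(3),o['torque'],o['wrist_force'],o['opening'])
c=cam('wrist'); save(c,'w5.png')
E
```

```text
[ 0.272  0.521  1.506 -0.527  1.473  2.127] [-0.88093056  2.18056203 -1.24641014] [-15.55657025   2.07673446  15.72873942] 0.11427877325869129
```

View pics/w5.png

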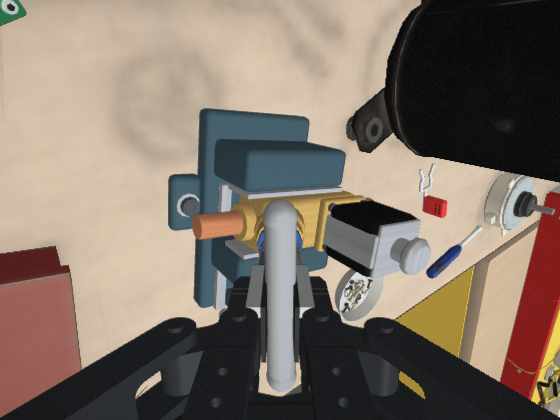

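Call:
servo_tool --series "1 0 0 0 0 0 7;1 0 0 .0001 0 0 12;1 0 0 .0001 0 0 12;1 0 0 .0001 0 0 5;1 0 0 0 0 0 -2;1 0 0 0 0 0 -9;1 0 0 -.0001 0 0 -16;1 0 0 -.0001 0 0 -23;1 0 0 -.0002 0 0 -30;1 0 0 -.0002 0 0 -37;1 0 0 -.0002 0 0 -44;1 0 0 -.0003 0 0 -51"

```text
time_s: 12.15
eef_pos: [0.5448, 0.1198, 0.1514]
eef_rot: [0.246, 0.883, 0.356, -0.181]
wrist_force: [-13.8, -5.9, 17.5]
opening: 0.114
grasp_force: 59.5
```

Call:
servo_tool --series "1 0 0 0 0 0 -7;1 0 0 -.0001 0 0 -14;1 0 0 -.0001 0 0 -21;1 0 0 -.0001 0 0 -22;1 0 0 -.0001 0 0 -22;-1 0 0 -.0001 0 0 -22;-1 0 0 -.0001 0 0 -22;-1 0 0 -.0001 0 0 -22;-1 0 0 -.0001 0 0 -22;-1 0 0 -.02 0 0 -22;-1 0 0 -.045 0 0 -22;-1 0 0 -.045 0 0 -22"

```text
time_s: 13.15
eef_pos: [0.5557, 0.1489, 0.189]
eef_rot: [0.207, 0.801, 0.518, -0.217]
wrist_force: [0.6, 0.1, 1.1]
opening: 0.996
grasp_force: 0.0
```

```bash
cat > fit.py <<'E'
from h import *
o=ctrl.get_obs(); print(o['q'].round(3),o['wrist_force'],o['opening'],o['eef_pos'])
c=cam('wrist'); save(c,'w6.png'); t,T=tool()
P=(pts(c,np.ones((420,560),bool))-t)@T   # tool coords
k=(abs(P[:,2]-.045)<.017)&(abs(P[:,0])<.06)&(abs(P[:,1])<.028); P=P[k]
k=P[:,2]<np.percentile(P[:,2],10)+.012; P=P[k]
l=cv2.fitLine(P[:,:2].astype(np.float32),cv2.DIST_HUBER,0,.01,.01).ravel(); s=P[:,:2]@l[:2]
print(len(P),'dir deg',np.degrees(np.arctan2(l[1],l[0])),'ends',np.percentile(s,[0.2,99.8]),'mid',P[:,:2].mean(0),'z top',np.percentile(P[:,2],2),'y ext',P[:,1].min(),P[:,1].max(),'x',P[:,0].min(),P[:,0].max())
E
python3 fit.py
```

```text
[ 0.307  0.508  1.434 -0.512  1.549  0.835] [0.57355955 0.0645778  1.12417941] 0.9964868118548686 [0.55570309 0.14886076 0.18900834]
3306 dir deg 0.19566879 ends [-0.0413669   0.03836651] mid [ 0.00149142 -0.00031176] z top 0.04658693270822333 y ext -0.00643322255263937 0.005974899849403479 x -0.04229498187376367 0.038648059151749126
```

Call:
servo_tool --series "-1 -.002 0 0 0 0 -84;-1 -.002 0 0 0 0 -84;-1 -.002 0 0 0 0 -84;-1 -.002 0 0 0 0 -84;-1 -.002 0 0 0 0 -84;-1 -.002 0 0 0 0 -84;-1 -.002 0 0 0 0 -84;-1 -.002 0 0 0 0 -84;-1 -.002 0 0 0 0 -84;-1 -.002 0 0 0 0 -84;-1 -.002 0 0 0 0 -84;-1 -.002 0 0 0 0 -84"

```text
time_s: 14.2
eef_pos: [0.552, 0.1446, 0.1852]
eef_rot: [0.004, 0.246, 0.921, -0.302]
wrist_force: [0.2, -0.1, -0.3]
opening: 1.0
grasp_force: 0.0
```

Call:
servo_tool --series "-1 0 0 0 0 0 -84;-1 0 0 0 0 0 -84;-1 0 0 0 0 0 -84;-1 0 0 0 0 0 -84;-1 0 0 0 0 0 -84;-1 0 0 0 0 0 -84;-1 0 0 0 0 0 -84;-1 0 0 0 0 0 -84;-1 0 0 0 0 0 -84;-1 0 0 0 0 0 -84;-1 0 0 0 0 0 -84;-1 0 0 0 0 0 -84"

```text
time_s: 15.2
eef_pos: [0.552, 0.1446, 0.1852]
eef_rot: [-0.199, -0.434, 0.849, -0.227]
wrist_force: [0.3, 1.0, 0.1]
opening: 1.001
grasp_force: 0.0
```

Call:
servo_tool --series "-1 0 0 0 0 0 -12;-1 0 0 0 0 0 -12;-1 0 0 0 0 0 -12"

```text
time_s: 15.45
eef_pos: [0.552, 0.1447, 0.1853]
eef_rot: [-0.221, -0.519, 0.8, -0.205]
wrist_force: [0.4, 0.3, -0.3]
opening: 1.0
grasp_force: 0.0
```

```bash
python3 fit.py
```

```text
[ 0.303  0.507  1.445 -0.513  1.546 -2.311] [ 0.43908734  0.32648382 -0.25218373] 0.9998137602364269 [0.55204237 0.14466384 0.18529637]
3569 dir deg 0.041829865 ends [-0.03881155  0.04130939] mid [ 0.00432787 -0.00173917] z top 0.04279350280344987 y ext -0.00793967231515983 0.0044923220622850165 x -0.04030223456489314 0.04160228048261736
```

Call:
servo_tool --series "-1 .001 -.0017 .03 0 0 0;-1 .001 -.0017 .042 0 0 0;-1 .001 -.0017 .042 0 0 0;1 .001 -.0017 .042 0 0 0;1 .001 -.0017 .042 0 0 0;1 .001 -.0017 .042 0 0 0;1 .001 -.0017 .042 0 0 0;1 .001 -.0017 .042 0 0 0;1 .001 -.0017 .042 0 0 0;1 .001 -.0017 .042 0 0 0;1 .001 -.0017 .042 0 0 0"

```text
time_s: 16.42
eef_pos: [0.5463, 0.1216, 0.1533]
eef_rot: [-0.221, -0.517, 0.801, -0.205]
wrist_force: [-7.8, 4.7, 5.8]
opening: 0.115
grasp_force: 58.7
```

Call:
servo_tool --series "1 0 0 .0001 0 0 7;1 0 0 .0001 0 0 14;1 0 0 .0001 0 0 21;1 0 0 .0002 0 0 28;1 0 0 .0002 0 0 35;1 0 0 .0002 0 0 42;1 0 0 .0003 0 0 49;1 0 0 .0003 0 0 56;1 0 0 .0004 0 0 63;1 0 0 .0004 0 0 70;1 0 0 .0005 0 0 77;1 0 0 .0005 0 0 84"

```text
time_s: 17.42
eef_pos: [0.5459, 0.122, 0.1526]
eef_rot: [-0.027, 0.154, 0.941, -0.3]
wrist_force: [-8.8, 9.2, 4.6]
opening: 0.112
grasp_force: 58.8
```

Call:
servo_tool --series "1 0 0 .0001 0 0 7;1 0 0 .0001 0 0 14;1 0 0 .0001 0 0 21;1 0 0 .0002 0 0 28;1 0 0 .0002 0 0 35;1 0 0 .0002 0 0 42;1 0 0 .0003 0 0 49;1 0 0 .0003 0 0 56;1 0 0 .0004 0 0 63;1 0 0 .0004 0 0 70"

```text
time_s: 18.25
eef_pos: [0.5464, 0.122, 0.152]
eef_rot: [0.15, 0.666, 0.683, -0.26]
wrist_force: [-5.7, 8.4, 1.5]
opening: 0.112
grasp_force: 58.8
```

```bash
cat > st.py <<'E'
from h import *
o=ctrl.get_obs(); t,T=tool(); print(o['q'].round(3),'toolF',(T.T@o['wrist_force']).round(1),'toolM',(T.T@o['torque']).round(2),o['opening'],o['joint_efforts'].round(2))
E
python3 st.py
```

```text
[ 0.271  0.518  1.504 -0.524  1.47   0.394] toolF [ 6.6 -6.1 -5. ] toolM [ 0.78  1.33 -0.1 ] 0.11180047120252547 [ -5.76 -54.51 -30.55  -4.66   0.83  -1.8 ]
```

Call:
servo_tool --series "1 0 0 .0001 0 0 4;1 0 0 .0001 0 0 8;1 0 0 .0001 0 0 12;1 0 0 .0001 0 0 15;1 0 0 .0001 0 0 18;1 0 0 .0001 0 0 18"

```text
time_s: 18.75
eef_pos: [0.5465, 0.1219, 0.1519]
eef_rot: [0.189, 0.764, 0.571, -0.234]
wrist_force: [-5.4, 9.0, 2.7]
opening: 0.117
grasp_force: 58.8
```

```bash
python3 st.py
```

```text
[ 0.27   0.518  1.504 -0.524  1.469  0.705] toolF [ 4.2 -7.6 -6.5] toolM [1.12 1.04 0.03] 0.1166912819846791 [ -5.54 -54.47 -30.3   -4.64   0.93   0.65]
```

Call:
servo_tool --series "1 0 0 0 0 0 2;1 0 0 0 0 0 4;1 0 0 0 0 0 6;1 0 0 0 0 0 8;1 0 0 0 0 0 8"

```text
time_s: 19.17
eef_pos: [0.5465, 0.1219, 0.1519]
eef_rot: [0.205, 0.801, 0.518, -0.22]
wrist_force: [-4.6, 8.5, 2.9]
opening: 0.116
grasp_force: 77.3
```

```bash
python3 st.py
```

```text
[ 0.271  0.518  1.504 -0.525  1.469  0.841] toolF [ 3.  -7.2 -6.5] toolM [ 1.15  0.75 -1.42] 0.11571297301005572 [ -6.51 -54.67 -30.49  -4.2    0.91   1.9 ]
```

Call:
servo_tool --series "1 0 0 0 0 0 -1;-1 0 0 0 0 0 -1;-1 0 0 0 0 0 -1;-1 0 0 0 0 0 -1;-1 0 0 0 0 0 -1;-1 0 0 -.04 0 0 -1;-1 0 0 -.08 0 0 -1;-1 0 0 -.12 0 0 -1;-1 0 0 -.12 0 0 -1"

```text
time_s: 19.92
eef_pos: [0.5681, 0.1904, 0.2581]
eef_rot: [0.206, 0.798, 0.524, -0.216]
wrist_force: [0.3, -0.6, 0.4]
opening: 1.002
grasp_force: 0.0
```

```bash
sed -i 's/\.045)<.017/.120)<.017/' fit.py; python3 fit.py; python3 - <<'E'
from h import *
tab=np.array([.4424,-.192,.02]); M=np.c_[[1,0,0],[0,-1,0],[0,0,-1]].astype(float)
print(move(np.array([.44,-.19,.20]),M))
c=dict(np.load('w2.npz')) # clip partly visible in w2
h=cv2.cvtColor(c['img'],cv2.COLOR_RGB2HSV); print(ray(c,254,24,.002),ray(c,270,12,.002))
E
```

```text
[ 0.359  0.498  1.299 -0.498  1.694  0.794] [ 0.33809085 -0.61450329  0.43691101] 1.0018009337258296 [0.56810577 0.19044746 0.25811242]
1709 dir deg -6.2059617 ends [-0.03853677  0.04176965] mid [ 0.00329708 -0.00353209] z top 0.12712961659197664 y ext -0.013251644514048004 0.0061328319397024695 x -0.03934505989263511 0.041384634890525164
(array([-0.2971,  0.0155,  0.2723]), array([25.28, 26.77, 64.52]))
[ 0.47941648 -0.19191665  0.002     ] [ 0.45362402 -0.20143547  0.002     ]
```

```bash
python3 - <<'E'
from h import *
M=np.c_[[-1,0,0],[0,1,0],[0,0,-1]].astype(float)
for p in ([.45,.08,.30],[.42,-.19,.22]): print(move(np.array(p),M))
E
```

```text
(array([-0.1482, -0.064 ,  0.0388]), array([ -29.83,   28.18, -109.29]))
(array([-0.3155, -0.001 ,  0.2585]), array([ -29.83,   28.18, -109.29]))
```

Call:
servo_tool --series "-1 -.04 -.02 -.04 -29.8 28.2 -109.3;-1 -.08 -.04 -.02 -29.8 28.2 -109.3;-1 -.148 -.064 .03 -29.8 28.2 -109.3;-1 -.148 -.064 .039 -29.8 28.2 -109.3;-1 -.148 -.064 .039 -29.8 28.2 -109.3;-1 -.148 -.064 .039 -29.8 28.2 -109.3;-1 -.148 -.064 .039 -29.8 28.2 -109.3;-1 -.148 -.064 .039 -29.8 28.2 -109.3;-1 -.148 -.064 .039 -29.8 28.2 -109.3;-1 -.148 -.064 .039 -29.8 28.2 -109.3;-1 -.148 -.064 .039 -29.8 28.2 -109.3;-1 -.148 -.064 .039 -29.8 28.2 -109.3"

```text
time_s: 20.97
eef_pos: [0.447, 0.0777, 0.2955]
eef_rot: [0.059, 0.247, 0.965, -0.07]
wrist_force: [-0.2, 0.1, 0.6]
opening: 1.003
grasp_force: 0.0
```

```bash
python3 - <<'E'
from h import *
M=np.c_[[-1,0,0],[0,1,0],[0,0,-1]].astype(float)
print(ctrl.get_obs()['q'].round(2),tool()[0])
for p in ([.42,-.19,.22],): print(move(np.array(p),M))
E
```

```text
[ 0.02 -0.16  1.88 -0.17  1.35 -1.02] [0.44701232 0.07770051 0.29547977]
(array([-0.0906, -0.2376,  0.1159]), array([ -8.1 ,   6.81, -28.62]))
```

Call:
servo_tool --series "-1 -.09 -.237 .07 -8.1 6.8 -28.6;-1 -.09 -.237 .07 -8.1 6.8 -28.6;-1 -.09 -.237 .07 -8.1 6.8 -28.6;-1 -.09 -.237 .116 -8.1 6.8 -28.6;-1 -.09 -.237 .116 -8.1 6.8 -28.6;-1 -.09 -.237 .116 -8.1 6.8 -28.6;-1 -.09 -.237 .116 -8.1 6.8 -28.6;-1 -.09 -.237 .116 -8.1 6.8 -28.6;-1 -.09 -.237 .116 -8.1 6.8 -28.6"

```text
time_s: 21.72
eef_pos: [0.4165, -0.194, 0.2176]
eef_rot: [-0.001, 0.006, 1.0, -0.0]
wrist_force: [-0.5, -0.4, -0.5]
opening: 1.003
grasp_force: 0.0
```

```bash
python3 - <<'E'
from h import *
print(ctrl.get_obs()['q'].round(2),tool()[0])
c=cam('wrist'); save(c,'w7.png'); np.savez('w7',**c)
E
```

```text
[-0.69 -0.04  1.93 -0.    1.26 -2.25] [ 0.41649972 -0.19395392  0.2175998 ]
```

View pics/w7.png

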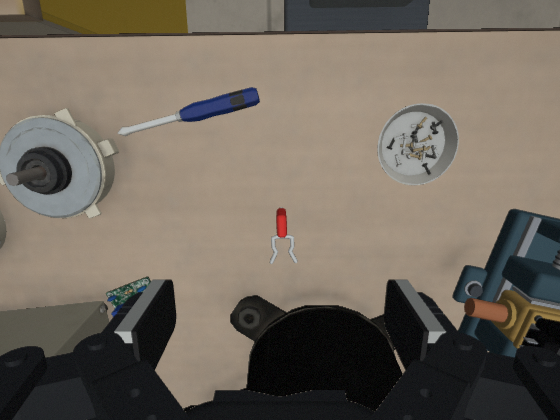

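```bash
python3 - <<'E'
from h import *
c=dict(np.load('w7.npz')); h=cv2.cvtColor(c['img'],cv2.COLOR_RGB2HSV); m=np.zeros((420,560),bool); m[195:275,255:310]=1
r=m&((h[...,0]<8)|(h[...,0]>172))&(h[...,1]>140); P=pts(c,r); T=P[P[:,2]>.027]; print(len(P),len(T),T.mean(0),T.min(0),T.max(0))
w=cv2.minAreaRect((T[:,:2]*1000).astype(np.float32)); print(w)
g=pts(c,m&~r&(h[...,1]<45)); g=g[(g[:,2]<.012)]; print(len(g),g.min(0),g.max(0),g.mean(0)); 
bg=np.median(g[:,2]); 
f=g[g[:,0]>g[:,0].max()-.006]; print('tips mean',f.mean(0), f[:,1].min(),f[:,1].max())
E
```

```text
262 203 [ 0.44521949 -0.19352022  0.02962738] [ 0.43496895 -0.19745498  0.02700128] [ 0.45577644 -0.18919543  0.03203866]
((445.3611755371094, -193.26303100585938), (8.190837860107422, 20.7739200592041), 89.26675415039062)
321 [ 0.43558985 -0.20633283 -0.00138558] [ 0.49569891 -0.17794516  0.0060984 ] [ 0.47714205 -0.19236065  0.00317735]
tips mean [ 0.49189616 -0.19120764  0.00272934] -0.20633282882266138 -0.17794516206766806
```

```bash
python3 - <<'E'
from h import *
a=np.radians(1.); M=np.c_[[-np.cos(a),-np.sin(a),0],[-np.sin(a),np.cos(a),0],[0,0,-1]]
print(move(np.array([.445,-.1933,.031]),M))
E
```

```text
(array([-0.0282, -0.0017,  0.1874]), array([ 0.04, -0.09, -1.69]))
```

Call:
servo_tool --series "-1 -.028 -.002 .05 0 0 -1.7;-1 -.028 -.002 .09 0 0 -1.7;-1 -.028 -.002 .12 0 0 -1.7;-1 -.028 -.002 .12 0 0 -1.7;-1 -.028 -.002 .12 0 0 -1.7;-1 -.028 -.002 .12 0 0 -1.7"

```text
time_s: 22.27
eef_pos: [0.4484, -0.191, 0.1028]
eef_rot: [0.002, -0.013, 1.0, -0.001]
wrist_force: [-0.2, -0.3, -0.1]
opening: 0.999
grasp_force: 0.0
```

```bash
python3 - <<'E'
from h import *
a=np.radians(1.); M=np.c_[[-np.cos(a),-np.sin(a),0],[-np.sin(a),np.cos(a),0],[0,0,-1]]
print(tool()[0],move(np.array([.445,-.1933,.031]),M))
c=cam('wrist'); h=cv2.cvtColor(c['img'],cv2.COLOR_RGB2HSV); P=pts(c,((h[...,0]<8)|(h[...,0]>172))&(h[...,1]>140)); P=P[(abs(P[:,0]-.445)<.03)&(abs(P[:,1]+.193)<.03)&(P[:,2]>.026)]; print(len(P),P.min(0),P.max(0),cv2.minAreaRect((P[:,:2]*1000).astype(np.float32)))
E
```

```text
[ 0.44836521 -0.19095935  0.10275468] (array([ 0.0037, -0.0021,  0.0717]), array([-0.13,  0.2 ,  0.44]))
537 [ 0.43503308 -0.19796976  0.02624127] [ 0.45618253 -0.18906147  0.03171118] ((445.5906066894531, -193.58929443359375), (21.112674713134766, 8.648005485534668), 1.5831998586654663)
```

Call:
servo_tool --series "-1 .003 -.002 .035 0 0 0;-1 .003 -.002 .06 0 0 0;-1 .003 -.002 .072 0 0 0;-1 .003 -.002 .072 0 0 0;1 .003 -.002 .072 0 0 0;1 .003 -.002 .072 0 0 0;1 .003 -.002 .072 0 0 0;1 .003 -.002 .072 0 0 0;1 .003 -.002 .072 0 0 0;1 .003 -.002 .072 0 0 0;1 .003 -.002 .072 0 0 0;1 .003 -.002 .072 0 0 0"

```text
time_s: 23.32
eef_pos: [0.4453, -0.1934, 0.0298]
eef_rot: [0.001, -0.012, 1.0, -0.001]
wrist_force: [-1.5, 0.1, 5.5]
opening: 0.086
grasp_force: 59.6
```

```bash
python3 st.py; python3 -c "
from h import *
print(tool())"
```

```text
[-0.655  0.327  1.967  0.     0.844 -2.251] toolF [ 1.4  0.1 -5.6] toolM [-0.06  0.17  0.02] 0.08602354228177954 [ 2.000e-02 -3.826e+01 -2.295e+01  5.000e-02 -4.000e-01  1.000e-02]
(array([ 0.44534034, -0.19344417,  0.02982984]), array([[-0.99968986, -0.02472469,  0.00297991],
       [-0.0247307 ,  0.99969216, -0.00199615],
       [-0.00292964, -0.00206923, -0.99999357]]))
```

Call:
servo_tool --series "1 0 0 -.03 0 0 0;1 0 0 -.07 0 0 0;1 .005 0 -.11 0 0 0;1 .005 .03 -.15 0 0 0;1 .005 .07 -.18 0 0 0;1 .005 .11 -.18 0 0 0;1 .005 .15 -.18 0 0 0;1 .005 .19 -.18 0 0 0;1 .005 .217 -.18 0 0 0;1 .005 .217 -.18 0 0 0;1 .005 .217 -.18 0 0 0"

```text
time_s: 24.23
eef_pos: [0.4337, 0.0258, 0.2087]
eef_rot: [0.001, -0.015, 1.0, -0.001]
wrist_force: [0.3, 0.2, -1.0]
opening: 0.093
grasp_force: 58.9
```

```bash
python3 st.py; python3 - <<'E'
from h import *
t,T=tool(); print(t)
c=cam('wrist'); save(c,'w8.png'); np.savez('w8',**c)
Q=pts(c,np.ones((420,560),bool)); k=(abs(Q[:,0]-.524)<.035)&(abs(Q[:,1]-.022)<.035)&(Q[:,2]>.11)&(Q[:,2]<.16); Q=Q[k]
print(np.histogram(Q[:,2],np.arange(.11,.16,.002)))
a=Q[abs(Q[:,2]-.128)<.003]; print(np.median(a[:,2]),cv2.minAreaRect((a[:,:2]*1000).astype(np.float32)))
a=Q[abs(Q[:,2]-.143)<.005]; print(np.percentile(a[:,2],90),cv2.minAreaRect((a[:,:2]*1000).astype(np.float32)),cv2.minEnclosingCircle((a[:,:2]*1000).astype(np.float32)))
E
```

```text
[-2.140e-01 -9.600e-02  1.995e+00 -1.000e-03  1.240e+00 -1.814e+00] toolF [-0.3  0.2  1. ] toolM [-0.01 -0.01  0.01] 0.09311711306572446 [  1.59 -29.18 -33.41   0.24   0.08   0.22]
[0.43367895 0.02582395 0.20873819]
(array([  0,   0,   1,   5,   6,  30,  62,  66, 413, 192,  24,   8,   0,
        13,  43, 129, 362, 140,   0,   0,   0,   0,   0,   0]), array([0.11 , 0.112, 0.114, 0.116, 0.118, 0.12 , 0.122, 0.124, 0.126,
       0.128, 0.13 , 0.132, 0.134, 0.136, 0.138, 0.14 , 0.142, 0.144,
       0.146, 0.148, 0.15 , 0.152, 0.154, 0.156, 0.158]))
0.12762796560936007 ((524.1679077148438, 30.875457763671875), (38.446197509765625, 15.216740608215332), 20.355894088745117)
0.14428077629311822 ((523.3719482421875, 24.49995994567871), (16.091434478759766, 20.861196517944336), 88.34418487548828) ((523.428466796875, 22.31707000732422), 10.819486618041992)
```

View pics/w8.png

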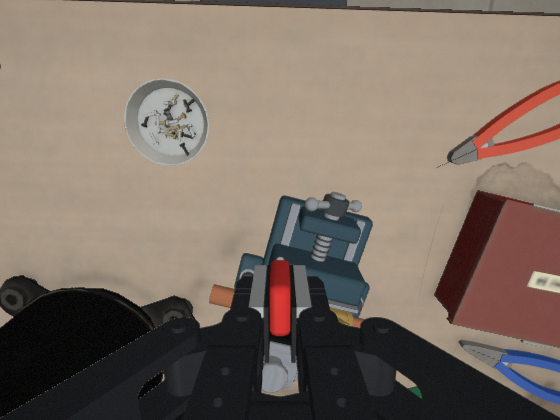

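```bash
python3 - <<'E'
from h import *
c=dict(np.load('w8.npz')); t,T=tool(); h=cv2.cvtColor(c['img'],cv2.COLOR_RGB2HSV); m=np.zeros((420,560),bool); m[255:345,265:297]=1
P=pts(c,m&((h[...,0]<8)|(h[...,0]>172))&(h[...,1]>140)); L=(P-t)@T; print(L.min(0).round(4),L.max(0).round(4))
k=L[:,2]<np.percentile(L[:,2],5)+.02
for x in np.arange(-.014,.02,.003):
    q=L[abs(L[:,0]-x)<.0015]; 
    if len(q): print(x.round(3),len(q),np.percentile(q[:,2],[5,50,95]).round(4),q[:,1].mean().round(4))
off=np.array([.029,.0007,-.0278]); g=np.array([.524,.0225,.131]); f=g-off
a=np.arctan2(.0247,.9997); M=T
for d in (.045,.02,0): print(d,f-[d,0,0],move(f-[d,0,0],M)[0])
E
```

```text
[-0.0751 -0.0056 -0.0018] [0.0111 0.0073 0.0939]
-0.011 37 [-0.0003  0.0006  0.0012] 0.0008
-0.008 119 [-0.0012  0.0001  0.0011] 0.0008
-0.005 143 [-0.001 -0.     0.001] 0.0007
-0.002 155 [-0.001 -0.     0.001] 0.0008
0.001 166 [-0.0009 -0.0001  0.001 ] 0.0007
0.004 148 [-0.001   0.0001  0.0012] 0.0006
0.007 178 [-0.0009  0.0001  0.002 ] 0.0006
0.01 614 [0.0003 0.0093 0.0226] 0.0007
0.045 [0.45   0.0218 0.1588] [-0.0158 -0.0031  0.05  ]
0.02 [0.475  0.0218 0.1588] [-0.0408 -0.0037  0.0501]
0 [0.495  0.0218 0.1588] [-0.0608 -0.0043  0.0501]
```

Call:
servo_tool --series "1 -.016 -.005 .02 0 0 0;1 -.016 -.005 .04 0 0 0;1 -.016 -.005 .05 0 0 0;1 -.016 -.005 .05 0 0 0;1 -.016 -.005 .05 0 0 0;1 -.016 -.005 .05 0 0 0"

```text
time_s: 24.78
eef_pos: [0.4508, 0.0186, 0.1596]
eef_rot: [0.002, -0.012, 1.0, -0.001]
wrist_force: [-0.1, 0.0, 0.1]
opening: 0.093
grasp_force: 58.9
```

```bash
cat > g.py <<'E'
from h import *
t,T=tool(); c=cam('scene'); save(c,'s2.png'); L=np.array([-.029,.0007,.028]); e=t+T@L; print('tcp',t,'eye',e,'togo tool',(T.T@(np.array([.524,.0225,.131])-e)).round(4))
E
python3 g.py; python3 st.py
```

```text
tcp [0.45077495 0.01859128 0.15961116] eye [0.47983569 0.01992832 0.13169745] togo tool [-0.0442  0.0015  0.0008]
[-2.220e-01  1.500e-02  1.999e+00 -1.000e-03  1.124e+00 -1.816e+00] toolF [-0.1 -0.6  0. ] toolM [ 0.04 -0.01  0.02] 0.09151265142634082 [-1.100e-01 -3.169e+01 -3.106e+01 -1.000e-02 -0.000e+00 -0.000e+00]
```

Call:
servo_tool --series "1 -.006 .0015 .0005 0 0 0;1 -.014 .0015 .0005 0 0 0;1 -.022 .0015 .0005 0 0 0;1 -.026 .0015 .0005 0 0 0;1 -.026 .0015 .0005 0 0 0"

```text
time_s: 25.25
eef_pos: [0.4778, 0.0213, 0.1588]
eef_rot: [0.002, -0.012, 1.0, -0.001]
wrist_force: [0.1, 0.3, -0.5]
opening: 0.09
grasp_force: 58.9
```

```bash
python3 g.py; python3 st.py; python3 - <<'E'
import cv2
i=cv2.imread('pics/s2.png')[215:300,205:310]; cv2.imwrite('pics/s2c.png',cv2.resize(i,None,fx=6,fy=6,interpolation=cv2.INTER_CUBIC))
E
```

```text
tcp [0.47777278 0.02134238 0.15880207] eye [0.50684295 0.02271942 0.13090011] togo tool [-0.0171 -0.0006 -0.    ]
[-2.040e-01  7.700e-02  1.937e+00 -1.000e-03  1.125e+00 -1.799e+00] toolF [0.3 0.3 0.9] toolM [-0.01 -0.01  0.03] 0.09014034931390334 [-5.000e-02 -3.547e+01 -3.209e+01  1.000e-02 -1.100e-01  2.000e-02]
```

View pics/s2c.png

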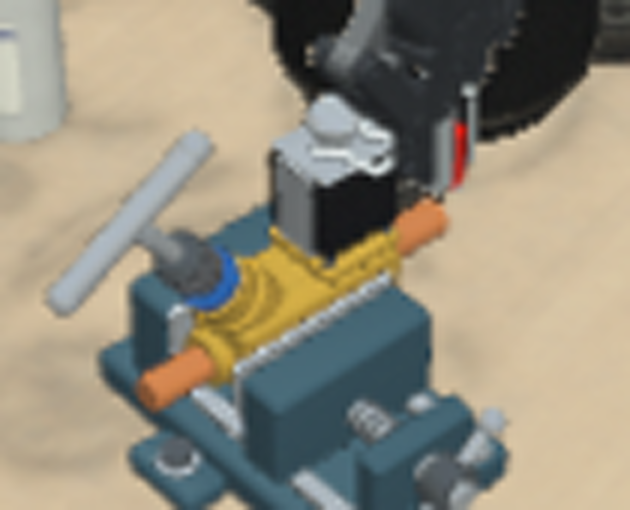

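Call:
servo_tool --series "1 -.004 0 0 0 0 0;1 -.008 0 0 0 0 0;1 -.012 0 0 0 0 0;1 -.015 0 0 0 0 0;1 -.017 0 0 0 0 0;1 -.0175 0 0 0 0 0;1 -.0175 0 0 0 0 0"

```text
time_s: 25.88
eef_pos: [0.4945, 0.0218, 0.1588]
eef_rot: [0.002, -0.012, 1.0, -0.001]
wrist_force: [0.4, 0.6, -0.1]
opening: 0.091
grasp_force: 58.9
```

```bash
python3 g.py; python3 st.py
```

```text
tcp [0.49445098 0.02177426 0.15875049] eye [0.5235206  0.02314576 0.13084769] togo tool [-0.0005 -0.0007 -0.0001]
[-1.960e-01  1.150e-01  1.895e+00 -1.000e-03  1.128e+00 -1.791e+00] toolF [-0.5  0.9  0.9] toolM [-0.1  -0.04 -0.05] 0.08880693403946771 [-2.500e-01 -3.739e+01 -3.150e+01 -1.600e-01  6.000e-02  1.000e-02]
```

Call:
servo_tool --series "1 -.001 0 0 0 0 0;1 -.0015 0 0 0 0 0;1 -.0015 0 0 0 0 0"

```text
time_s: 26.18
eef_pos: [0.4953, 0.0218, 0.1585]
eef_rot: [0.001, -0.012, 1.0, -0.001]
wrist_force: [-0.6, 0.2, -1.4]
opening: 0.094
grasp_force: 58.9
```

```bash
python3 g.py; python3 st.py
```

```text
tcp [0.49530832 0.02184612 0.15851905] eye [0.52434307 0.02321895 0.13058004] togo tool [ 0.0004 -0.0007 -0.0004]
[-1.950e-01  1.180e-01  1.892e+00 -1.000e-03  1.129e+00 -1.790e+00] toolF [0.3 1.  0.7] toolM [-0.02  0.07  0.01] 0.09466618367025353 [ 1.000e-02 -3.771e+01 -3.174e+01  2.000e-02 -1.000e-01  0.000e+00]
```

Call:
servo_tool --series "1 -.001 0 0 0 0 0;1 -.002 0 0 0 0 0;1 -.002 0 0 0 0 0"

```text
time_s: 26.48
eef_pos: [0.4958, 0.022, 0.1578]
eef_rot: [-0.001, -0.012, 1.0, -0.001]
wrist_force: [-5.4, -0.6, -0.3]
opening: 0.091
grasp_force: 59.1
```

```bash
python3 g.py; python3 st.py
```

```text
tcp [0.49583265 0.02203001 0.15778154] eye [0.52475657 0.0234157  0.12972844] togo tool [ 0.0008 -0.0009 -0.0013]
[-0.194  0.123  1.888 -0.002  1.132 -1.789] toolF [5.3 0.4 0.3] toolM [ 0.05  0.94 -0.  ] 0.09155072193365109 [  0.09 -38.42 -34.39   0.41  -1.65  -0.  ]
```

Call:
servo_tool --series "1 .0015 0 0 0 0 0;1 .0015 0 0 0 0 0;0 .0015 0 0 0 0 0;0 .0015 0 0 0 0 0;0 .0015 0 0 0 0 0;0 .0015 0 -.03 0 0 0;0 .0015 0 -.07 0 0 0;0 .05 0 -.11 0 0 0;0 .09 0 -.15 0 0 0;0 .09 0 -.15 0 0 0;0 .09 0 -.15 0 0 0"

```text
time_s: 27.45
eef_pos: [0.4065, 0.0198, 0.3142]
eef_rot: [0.006, -0.013, 1.0, -0.002]
wrist_force: [2.0, 1.0, 0.6]
opening: 0.5
grasp_force: 0.0
```

```bash
python3 st.py; python3 - <<'E'
from h import *
c=cam('wrist'); save(c,'w9.png'); s=cam('scene')
a=cv2.resize(c['img'][190:400,200:400],(400,420)); b=cv2.resize(s['img'][215:299,205:285],(400,420),interpolation=2)
cv2.imwrite('pics/fin.png',np.hstack([a,b])[:,:,::-1])
h=cv2.cvtColor(c['img'],cv2.COLOR_RGB2HSV); P=pts(c,((h[...,0]<8)|(h[...,0]>172))&(h[...,1]>140)); P=P[(abs(P[:,0]-.495)<.03)&(abs(P[:,1]-.022)<.03)&(P[:,2]>.15)]; print(len(P),P.min(0),P.max(0),P.mean(0))
E
```

```text
[-2.440e-01 -2.770e-01  1.929e+00 -1.000e-03  1.478e+00 -1.840e+00] toolF [-2.   1.  -0.5] toolM [-0.03 -0.01  0.01] 0.4995025656502157 [ -0.35 -23.63 -34.54  -0.17   1.07  -0.2 ]
242 [0.48480048 0.01650104 0.15025137] [0.5061736  0.02562117 0.15903391] [0.49363803 0.02122287 0.15638269]
```

View pics/fin.png

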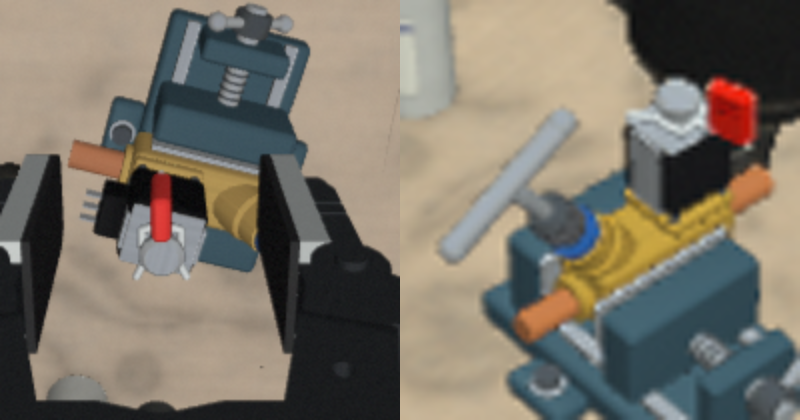

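```bash
python3 -c "
from bench import ctrl
print(ctrl.hand_in())"
```

```text
the job is handed in; nothing more can be done
None
```

I handed the job in at about 28 s. The hand-in gave no verdict, so these results are from my own readings. The tap was run half forward, quarter back, twice, then on to its firm stop (about 6.2 to 6.35 rad). In the last pictures the clip sits level in the groove with its eye about 1 mm from the stem's axis. No bystander was touched as far as I could see.

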